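# Check a cover for rocking with a straightedge and set the verdict selector

### The arm

A 6-joint arm with a two-finger parallel gripper is mounted at the origin on a cart in front of the work surface, level with it; the furniture and walls round the work are solid. World frame = base frame: x ahead of the robot, y to its left, z up, the work surface at z = 0. Lengths are in mm, angles in rad, forces in N, time in s.
With the tool pointing down it reaches from about 400 to 925 mm from the base axis. Payload 12.5 kg.
Tool frame: the origin (TCP) lies between the finger pads; the fingertips stand 14 mm ahead of it and the grasp point (between the pads) lies 5 mm behind it; x points along the fingers, y is the direction in which the jaws open and shut, and the axes are right-handed (so a half turn about x gives the same grasp; the last joint's range is limited). The gripper opens to 95 mm and grips with 3 to 60 N. Pads are 20 mm wide; open, the fingers measure 119 mm over their backs; the gripper's body (75 mm by 180 mm) begins 59 mm behind the grasp point.
Start: joints at [1.016, 0.491, 1.559, -0, 1.092, -0.106], TCP at [271.164, 563.13, 228.661] pointing down, gripper open.
Joint ranges: [-3.1, 3.1], [-0.84, 2.19], [0.05, 2.79], [-1.13, 4.28], [0.06, 2.93], [-2.69, 2.69]. Speed limits (rad/s): [2.22, 2.22, 2.79, 3.14, 3.14, 3.14].

### API

Orientations are given as [roll, pitch, yaw] about the fixed x, y, z axes, in that order (R = Rz(yaw) Ry(pitch) Rx(roll)).
In Python, from cell import env, cams gives the robot as it stands.
- The arm moves only by the tool carry_out, never from a script. Its arguments are lists of equal length, an entry for each row: "grip": the closure, from -1 (fully open) to 1 (shut); "linear": the shift along the tool's x, y, z scaled (see below), a list of three; "turn": the turn about the tool's x scaled (see below). In form: {"grip": [grip, ...], "linear": [[tx, ty, tz], ...], "turn": [turn, ...]}. A call has 1 to 5 rows; each row shifts and turns the commanded pose from where the row before left it, along the tool's axes as they then stand; what a row does not reach is not made up. The controller multiplies each number of a shift by 0.5 m and each number of a turn by 180 degrees. A row lasts 1/10 s, in which the tool goes at most 50 mm and 8.59 degrees, less where a joint would pass 70% of its speed; a pose out of reach is approached as far as the arm can. A call with a number of a shift or a turn outside -1 to 1 is refused whole. A call with a gripper value outside its range is refused whole. The fingers move at their own pace and stop on an object; the grip force is fixed at half the most. Time passes only in rows, so rows that do not move let the fingers close. It gives the time, the measured TCP pose, the force and the opening at its end, in the units of the state.
- env.state(): the state, without advancing time (a new reading comes with each control period).
- cams.read_camera(name): name is "scene" or "top" or "wrist"; returns the picture (420x560x3 uint8, blue, green, red); there is no depth.
- cams.camera_info(name): a dict with "fx", "fy", "cx", "cy" (pixels), "view" (4x4, takes a point from world to camera coordinates). Camera axes: x right, y down, z forward; pixel columns grow to the right and rows downward; lengths in mm; the calibration is good to about 2 mm. A picture is of the moment at which its call begins: read the wrist's pose just before it. camera_info takes no time and is no camera call; for the wrist camera it gives the pose at the moment of the call.
- env.job_done(): hands the job in, once; it reports no verdict.
The state is a dict: "t": time; "joints": joint angles; "qvel": joint speeds; "tau": joint torques, N m; "eef_pos": TCP position; "tcp_rot": TCP orientation; "ft_force": force on the tool from outside, world axes, zero at the start; "moment": the same for the moment, N m; "opening": opening from 0.0 (shut) to 1.0 (fully open).
Only numpy, scipy, OpenCV 4.12 (cv2) and the standard library are available. Lean on these libraries where they do the work, as an engineer would, in place of code of your own. Each camera call takes 0.05 s, during which the arm holds its last target. There are 200 camera calls.

### The job

Check whether the round cover held in the dark ring is flat: lay the steel straightedge, the same way up as it lies now, across the middle of the cover and let go, then press down gently for about half a second first on the end with the hanging hole and then on the plain end, both above the outer part of the cover. If the straightedge rocks, turn the selector knob to the arch mark; if it sits firm, turn it to the straight-bar mark. Leave the straightedge lying across the cover.

Things in the scene. Friction and masses are not known exactly. Their poses are not given: they have to be found in the camera images.
- edge_mid (a point): Centre (half-way up) of the loose steel straightedge: a bright bar 180 long, 20 wide, 26 high, 0.2 to 0.3 kg, a dark strip along each side. At the start it lies on the bench the same way up as it is used (26 tall, 20 wide). x runs along the bar towards the end with the hanging hole, y across its 20 mm width (the way to grip it), z up.
- edge_hole_end (a point): Point on the top face of the straightedge, 60 from its middle towards the end with the 10 mm vertical hanging hole (the hole's centre is 77.5 from the middle). Press here first, straight down, with shut fingers, with about 4 to 10 N, held about half a second; at least 2 N counts. Within 25 of this point is fine.
- edge_plain_end (a point): Point on the top face of the straightedge, 60 from its middle towards the plain end without a hole. Press here second, in the same way.
- straightedge: The straightedge itself; origin under its centre, x towards the hole end, z up. On a flat cover it sits firm when an end is pressed above the cover. On a crowned cover it rests level on the middle but rocks under about 1 N: the pressed end sinks about 3 and the bar tilts about 0.07 rad until it meets the rim; let go, it swings back about level.
- nest: Fixed dark steel ring on the bench, 174 outside diameter, 154 inside, 12 high, that holds the cover to be checked; origin at its centre at bench height. The top of the cover's middle stands 24 above the bench, so the straightedge's centre lies 37 above the bench when it is laid on.
- cover_a: One of two round aluminium covers, 150 diameter, 24 high at the middle, six dark bolt holes near the rim, fixed; origin under its centre. One is in the ring, to be checked; the other lies bare at the far left and is left alone. Which is which varies. One of them is flat; the other is crowned: level for 26 across in the middle, then falling evenly 4.5 to the rim.
- cover_b: The other of the two round covers; see cover_a. More than 60 N between straightedge and cover spoils the face.
- selector_box: Fixed grey box with an aluminium top, 110 (x) by 130 (y), 40 high; origin under its centre, x away from the robot at zero yaw, y to its left. On top, round the knob: a dot ahead (+x), a straight-bar mark ahead to the left (+1.0 rad, anticlockwise), an arch mark ahead to the right (-1.0 rad, clockwise).
- selector (a joint): Angle of the selector knob, rad, anticlockwise from above: 0 points at the dot (it starts within 0.15 of it), +1.0 at the straight-bar mark (firm, flat), -1.0 at the arch mark (rocks). It has end stops at the two marks, stays where it is left, and takes about 0.03 N m to turn.
- selector_grip (a point): Middle of the knob's upright bar grip, on the turning axis, 60 above the bench. The grip is 12 wide, 46 long, its top 71 above the bench, its foot on the knob's disc (48 diameter) 48 above the bench. x points along the bar towards the white pointer line, y across the grip, z up.

How it is judged:
By the outcome, as a careful person would: the job done as asked, in the order asked, and still so for the second after the job is handed in, with the robot touching nothing.
It also fails if it takes over 54 s, if anything falls off the work surface, if the arm or the gripper's body presses on something with over 40 N, if the wrist force passes 120 N, or if a joint passes its speed limit or range.

## Working session

There is one attempt and no reset: what is moved stays moved. The work goes in short steps, Python scripts to look and compute and a tool call to move; the robot and the scene stay as the last step left them, time stands still between calls to the robot, and variables do not carry over. Pictures are saved under pics/ and viewed, about 8 in all and at most 12, crops included, and the job is handed in when it is done.

Besides the shell and the picture viewer there is one more tool, called after "Emit:" as a command line: name --pt "numbers of a row" for each row, then --argument value for the rest. carry_out: Moves the arm, as the interface text tells. Shifts and turns lie within -1 to 1; 1 stands for 0.5 m of shift or 180 degrees of turn. Its arguments: {"type":"object","properties":{"grip":{"type":"array"},"linear":{"type":"array"},"turn":{"type":"array"}},"required":["grip","linear","turn"]}

```bash
ls; mkdir -p pics
python3 - <<'E'
from cell import env,cams
import cv2,numpy as np
print(env.state())
for n in("scene","top"):
    im=cams.read_camera(n); cv2.imwrite(f"pics/{n}0.png",im)
    i=cams.camera_info(n); print(n,i["fx"],i["cx"],i["cy"],np.round(i["view"],3).tolist())
a=cv2.imread("pics/top0.png")
E
```

```text
pics
{'t': 0.0, 'joints': array([ 1.01637517e+00,  4.91562550e-01,  1.55946677e+00, -1.46616792e-05,
        1.09169129e+00, -1.05612463e-01]), 'qvel': array([ 4.88633994e-04, -8.20036977e-05,  1.02686909e-03,  6.03701299e-04,
        1.57487515e-03,  1.65281341e-03]), 'tau': array([-3.89075558e-04, -6.12653446e+01, -2.58172649e+01,  6.91817561e-02,
        4.83672868e-02, -1.88131025e-04]), 'eef_pos': array([271.0480524 , 562.90708672, 228.05391841]), 'tcp_rot': array([-1.66488106,  1.5696683 , -2.11368299]), 'ft_force': array([ 0.05514268, -0.36759424,  0.32433096]), 'moment': array([-0.01815755,  0.06264405,  0.06456818]), 'opening': 0.9977655430012111}
scene 460.23819998887205 282.94342343324905 210.10406837782395 [[0.628, -0.778, -0.0, -334.698], [-0.325, -0.262, -0.909, 247.749], [0.707, 0.571, -0.417, 985.597], [0.0, 0.0, 0.0, 1.0]]
top 523.8243628419231 285.4041674015052 216.27428168170934 [[0.026, -1.0, 0.012, -40.259], [-0.981, -0.028, -0.194, 519.887], [0.194, -0.007, -0.981, 1481.152], [0.0, 0.0, 0.0, 1.0]]
```

View pics/top0.png

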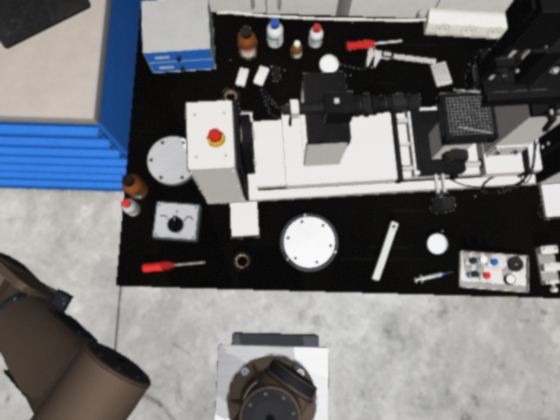

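View pics/scene0.png

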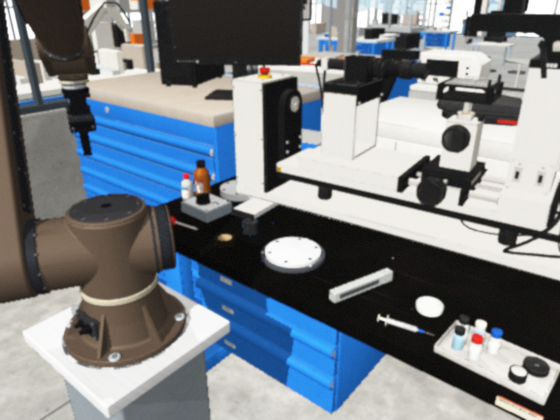

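The top view shows the ring with its cover at about (309,242), the straightedge from (394,223) with the hole end at the top to (378,278), and the selector knob at about (176,223). The scene view confirms the bar at (330–393, 270–300) and the cover at (293,253).

```bash
cat > h.py <<'E'
import cv2,numpy as np
from cell import env,cams
from scipy.spatial.transform import Rotation as Ro
def ray(i,uv):
    V=np.array(i["view"]);R,t=V[:3,:3],V[:3,3]
    return -R.T@t, R.T@np.array([(uv[0]-i["cx"])/i["fx"],(uv[1]-i["cy"])/i["fy"],1])
def cast(i,uv,z):
    c,d=ray(i,uv); return c+d*(z-c[2])/d[2]
def proj(i,p):
    V=np.array(i["view"]);q=V[:3,:3]@p+V[:3,3]
    return np.array([i["fx"]*q[0]/q[2]+i["cx"],i["fy"]*q[1]/q[2]+i["cy"]])
def tri(a,ua,b,ub):
    c1,d1=ray(a,ua);c2,d2=ray(b,ub)
    s=np.linalg.lstsq(np.c_[d1,-d2],c2-c1,rcond=None)[0]
    p,q=c1+s[0]*d1,c2+s[1]*d2
    return (p+q)/2,np.linalg.norm(p-q)
def blobs(im,roi,lo,hi=255,amin=30):
    x0,y0,x1,y1=roi
    g=cv2.cvtColor(im,cv2.COLOR_BGR2GRAY)[y0:y1,x0:x1]
    c,_=cv2.findContours(cv2.inRange(g,lo,hi),cv2.RETR_EXTERNAL,cv2.CHAIN_APPROX_NONE,offset=(x0,y0))
    return sorted([k for k in c if cv2.contourArea(k)>amin],key=cv2.contourArea,reverse=True)
def pose():
    s=env.state();R=Ro.from_euler("xyz",s["tcp_rot"]).as_matrix()
    return s["eef_pos"],R
def plan(p,yaw_y=None):
    """shift in tool axes (units of .5 m) to p, and turn (units of 180 deg) to bring tool y to angle yaw_y (mod pi)"""
    e,R=pose(); d=R.T@(np.array(p)-e)/500
    out=[np.round(d,4)]
    if yaw_y is not None:
        a=np.arctan2(R[1,1],R[0,1]); dy=(yaw_y-a+np.pi/2)%np.pi-np.pi/2
        out.append(round(dy*np.sign(R[2,0])/np.pi,4))
    return out
E
python3 - <<'E'
from h import *
t=cv2.imread("pics/top0.png");s=cv2.imread("pics/scene0.png")
T=cams.camera_info("top");S=cams.camera_info("scene")
b=blobs(t,(365,210,405,290),110)[0]; r=cv2.minAreaRect(b);print("bar",r,cv2.contourArea(b))
bx=cv2.boxPoints(r); 
for q in bx: print(cast(T,q,26).round(1))
print("c",cast(T,r[0],26))
c=blobs(t,(270,205,350,280),110)[0]; e=cv2.fitEllipse(c);print("cover",e,cast(T,e[0],22),)
c2=blobs(s,(250,230,335,275),150)[0]; e2=cv2.fitEllipse(c2);print(e2,"tri",tri(T,e[0],S,e2[0]))
k=blobs(t,(145,195,210,245),90)[0];r=cv2.minAreaRect(k);print("box",r,cast(T,r[0],40)); 
for q in cv2.boxPoints(r): print(cast(T,q,40).round(1))
print(pose()[1].round(3)); w=cams.camera_info("wrist");print(w)
cv2.imwrite("pics/crop.png",np.hstack([cv2.resize(t[190:250,140:215],None,fx=5,fy=5,interpolation=2),cv2.resize(t[215:285,365:405],None,fx=5,fy=300/70,interpolation=2)]))
E
```

```text
bar ((384.9761962890625, 250.50326538085938), (8.238941192626953, 61.673744201660156), 18.824710845947266) 442.5
[ 348.6 -280.6   26. ]
[ 523.5 -341.    26. ]
[ 516.1 -364.1   26. ]
[ 341.5 -303.3   26. ]
c [ 431.4487     -321.90526103   26.        ]
cover ((308.98797607421875, 241.72256469726562), (52.04555892944336, 52.631813049316406), 111.21449279785156) [451.911978   -97.97057087  22.        ]
((292.5390625, 252.14031982421875), (30.83456802368164, 56.79030227661133), 90.68229675292969) tri (array([452.9676203 , -98.25536773,  14.05241713]), np.float64(0.3841163448978745))
box ((175.80345153808594, 220.858642578125), (44.09715270996094, 36.456966400146484), 4.763641834259033) [500.15422041 294.96961016  40.        ]
[449.8 360.   40. ]
[558.5 359.3  40. ]
[551.1 229.1  40. ]
[442.6 231.6  40. ]
[[-0.001  0.434  0.901]
 [-0.001  0.901 -0.434]
 [-1.    -0.001 -0.   ]]
{'fx': 353.4057036396758, 'fy': 353.4057036396758, 'cx': 275.7109036719664, 'cy': 210.18791964373693, 'view': array([[ 4.32493601e-01,  9.01636917e-01, -3.93469915e-04,
        -6.24572870e+02],
       [ 8.70726601e-01, -4.17553298e-01,  2.59777653e-01,
        -2.96450690e+01],
       [ 2.34060827e-01, -1.12694777e-01, -9.65668378e-01,
         3.90088004e+02],
       [ 0.00000000e+00,  0.00000000e+00,  0.00000000e+00,
         1.00000000e+00]])}
```

View pics/crop.png

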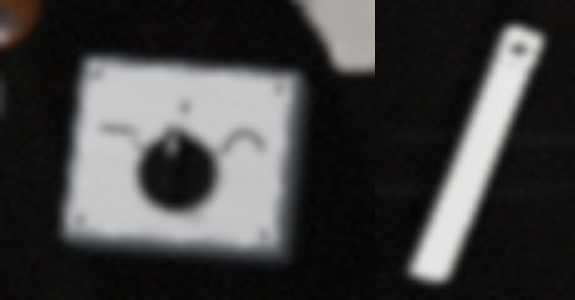

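Crop: knob centre near (175,172) in the enlargement, pointer up with the bar mark to the left and the arch to the right. The hole end of the bar is the far end. I'll route in front of the machine (x≈430), then look at the bar from near.

```bash
cat >> h.py <<'E'
def legs(pts,yaw):
    """tool-axis shifts (0.5 m units) between way points with tool down and tool y at angle yaw"""
    y=np.array([np.cos(yaw),np.sin(yaw),0]);R=np.c_[[0,0,-1.],y,np.cross([0,0,-1.],y)]
    p=pose()[0]
    for q in pts:
        q=np.array(q,float); d=R.T@(q-p)/500; print(q.round(1),"shift",d.round(4),"rows",round(np.linalg.norm(d)/.1,2)); p=q
E
python3 - <<'E'
from h import *
T=cams.camera_info("top")
print(plan([0,0,0],np.radians(70.9))[1]); legs([[430,150,228],[420,-322,170]],np.radians(70.9))
V=cams.camera_info("wrist")["view"];c=-V[:3,:3].T@V[:3,3];e,R=pose();print("cam in tool",R.T@(c-e))
for uv,z in [((225,200),0),((190,165),230),((240,165),230),((213,168),230)]: print(cast(T,uv,z))
E
```

```text
-0.0367
[430. 150. 228.] shift [ 3.000e-04 -6.764e-01  5.707e-01] rows 8.85
[ 420. -322.  170.] shift [ 0.116  -0.8986  0.29  ] rows 9.51
cam in tool [-156.00628905   -0.33919281  -73.62456664]
[576.11276965 158.37870332   0.        ]
[615.26051981 228.79877048 230.        ]
[619.14803064  97.88299053 230.        ]
[608.88457771 168.18519428 230.        ]
```

Emit:
carry_out --grip '[-1, -1, -1, -1, -1]' --pt "0 0 0" --pt "0 -0.0752 0.0634" --pt "0 -0.0752 0.0634" --pt "0 -0.0752 0.0634" --pt "0 -0.0752 0.0634" --turn '[-0.0367, 0, 0, 0, 0]'

```text
t: 0.6
eef_pos: [341.9, 377.7, 228.4]
tcp_rot: [-2.03, 1.57, -2.363]
ft_force: [0.7, -0.2, -0.1]
opening: 1.001
```

Emit:
carry_out --grip '[-1, -1, -1, -1, -1]' --pt "0 -0.0752 0.0634" --pt "0 -0.0752 0.0634" --pt "0 -0.0752 0.0634" --pt "0 -0.0752 0.0634" --pt "0 -0.0752 0.0634" --turn '[0, 0, 0, 0, 0]'

```text
t: 1.1
eef_pos: [430.2, 148.1, 228.7]
tcp_rot: [1.307, 1.571, 0.974]
ft_force: [1.0, 0.2, -0.5]
opening: 0.998
```

Emit:
carry_out --grip '[-1, -1, -1, -1, -1]' --pt "0.01 -0.09 0.029" --pt "0.01 -0.09 0.029" --pt "0.01 -0.09 0.029" --pt "0.01 -0.09 0.029" --pt "0.01 -0.09 0.029" --turn '[0, 0, 0, 0, 0]'

```text
t: 1.6
eef_pos: [424.3, -88.2, 203.5]
tcp_rot: [0.749, 1.571, 0.415]
ft_force: [1.7, -0.0, 0.7]
opening: 0.998
```

Emit:
carry_out --grip '[-1, -1, -1, -1, -1]' --pt "0.01 -0.09 0.029" --pt "0.01 -0.09 0.029" --pt "0.01 -0.09 0.029" --pt "0.01 -0.09 0.029" --pt "0.01 -0.09 0.029" --turn '[0, 0, 0, 0, 0]'

```text
t: 2.1
eef_pos: [419.1, -324.7, 178.2]
tcp_rot: [2.256, 1.57, 1.922]
ft_force: [0.9, -0.1, 0.5]
opening: 1.001
```

Run:
```python
from h import *
print(pose()[0]); W=cams.camera_info("wrist"); im=cams.read_camera("wrist"); cv2.imwrite("pics/w1.png",im); np.save("w1.npy",W)
print(plan([431.4,-322,40],np.radians(70.9)))
for b in blobs(im,(0,0,560,420),130,amin=800)[:4]:
    r=cv2.minAreaRect(b); print(np.round(r[0]),np.round(r[1]),r[2],[cast(W,q,26)[:2].round(1).tolist() for q in cv2.boxPoints(r)],cast(W,r[0],26).round(1))
```

```text
[ 419.13116776 -324.68545757  178.21884128]
[array([0.275 , 0.0245, 0.0167]), np.float64(-0.0007)]
[226.  84.] [168. 452.] 90.0 [[197.7, -475.2], [312.5, -142.5], [442.1, -169.3], [313.1, -543.1]] [ 312.7 -331.2   26. ]
[496. 146.] [172. 126.] 90.0 [[350.3, -165.9], [383.7, -69.3], [532.5, -88.3], [494.7, -197.8]] [ 435.7 -129.5   26. ]
[284. 202.] [183.  22.] 90.0 [[344.8, -301.4], [350.9, -283.9], [512.1, -337.0], [505.2, -357.1]] [ 422.7 -318.    26. ]
[ 29. 226.] [75. 58.] 90.0 [[328.7, -552.3], [345.5, -503.7], [409.7, -537.9], [391.9, -589.4]] [ 368.  -545.3   26. ]
```

View pics/w1.png

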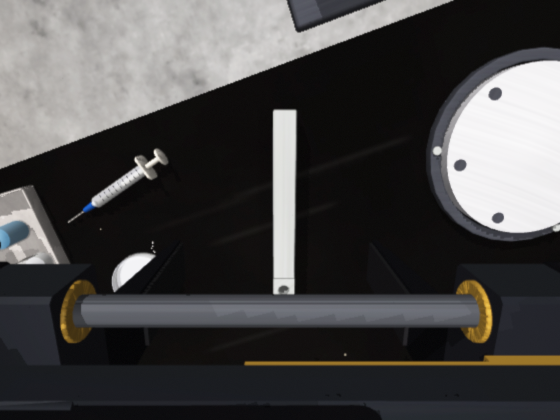

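The wrist view shows the bar upright at columns 273–297, plain end at row 110 and hole at (284,289). It is already centred between the fingers.

Run:
```python
from h import *
T=cams.camera_info("top");W=np.load("w1.npy",allow_pickle=True).item();S=cams.camera_info("scene")
t=cv2.imread("pics/top0.png");im=cv2.imread("pics/w1.png")
r=cv2.minAreaRect(blobs(t,(365,210,405,290),110)[0]);b=cv2.boxPoints(r);b=b[np.argsort(b[:,1])];pe=b[2:].mean(0)
print(pe,tri(T,pe,W,(285,110)))
n=blobs(t,(270,205,350,280),110)[0]
# centre line of bar in wrist view at several rows
P=[]
g=cv2.cvtColor(im,cv2.COLOR_BGR2GRAY)
for v in range(120,275,10):
    u=np.where(g[v,262:310]>130)[0]+262; P.append(cast(W,(u.mean(),v),26)[:2])
vx,vy,x,y=cv2.fitLine(np.float32(P),cv2.DIST_L2,0,.01,.01).ravel();a=np.arctan2(vy,vx);a=a if vx>0 else a+np.pi
print("dir deg",np.degrees(a)); p0=cast(W,(285,110),26)[:2]; c=p0+90*np.array([np.cos(a),np.sin(a)]);print("centre",c)
print(plan([c[0],c[1],18],a+np.pi/2))
```

```text
[375.02594 279.69067] (array([ 346.78770323, -292.25765809,   21.36496765]), np.float64(2.8563588010179592))
dir deg -18.994158
centre [ 433.23277129 -321.15462414]
[array([0.319 , 0.0274, 0.0195]), np.float64(-0.0013)]
```

Emit:
carry_out --grip '[-1, -1, -1, -1, -1]' --pt "0.05 0.027 0.018" --pt "0.08 0 0" --pt "0.08 0 0" --pt "0.06 0 0" --pt "0.03 0 0" --turn '[0, 0, 0, 0, 0]'

```text
t: 2.65
eef_pos: [431.8, -312.0, 25.9]
tcp_rot: [2.694, 1.567, 2.36]
ft_force: [0.8, 0.1, 0.5]
opening: 0.998
```

Emit:
carry_out --grip '[-1, -1, -1]' --pt "0.012 0 0" --pt "0.007 0 0" --pt "0 0 0" --turn '[0, 0, 0]'

```text
t: 2.95
eef_pos: [432.8, -313.0, 19.4]
tcp_rot: [-0.144, 1.57, -0.477]
ft_force: [0.8, -0.7, 0.1]
opening: 1.0
```

Emit:
carry_out --grip '[1, 1, 1, 1, 1]' --pt "0 0 0" --pt "0 0 0" --pt "0 0 0" --pt "0 0 0" --pt "0 0 0" --turn '[0, 0, 0, 0, 0]'

```text
t: 3.45
eef_pos: [432.6, -312.9, 19.3]
tcp_rot: [-0.084, 1.571, -0.417]
ft_force: [0.1, -0.4, -0.0]
opening: 0.637
```

Emit:
carry_out --grip '[1, 1, 1, 1, 1]' --pt "0 0 0" --pt "0 0 0" --pt "0 0 0" --pt "0 0 0" --pt "0 0 0" --turn '[0, 0, 0, 0, 0]'

```text
t: 3.95
eef_pos: [432.6, -313.0, 19.1]
tcp_rot: [-0.062, 1.571, -0.395]
ft_force: [0.6, -0.6, -0.8]
opening: 0.218
```

Emit:
carry_out --grip '[1, 1, 1]' --pt "0 0 0" --pt "0 0 0" --pt "0 0 0" --turn '[0, 0, 0]'

```text
t: 4.25
eef_pos: [432.6, -312.9, 19.1]
tcp_rot: [1.131, 1.571, 0.798]
ft_force: [0.1, -0.6, -0.5]
opening: 0.212
```

Emit:
carry_out --grip '[1, 1, 1, 1, 1]' --pt "-0.02 0 0" --pt "-0.04 0 0" --pt "-0.06 0 0" --pt "-0.04 0 0" --pt "0 0 0" --turn '[0, 0, 0, 0, 0]'

```text
t: 4.75
eef_pos: [433.3, -313.4, 101.8]
tcp_rot: [-0.389, 1.567, -0.722]
ft_force: [-0.0, -0.6, -2.8]
opening: 0.212
```

Run:
```python
from h import *
s=env.state();print(s["eef_pos"],s["ft_force"],s["opening"],s["joints"].round(2),pose()[1].round(3))
W=cams.camera_info("wrist"); im=cams.read_camera("wrist"); cv2.imwrite("pics/w2.png",im); np.save("w2.npy",W)
cv2.imwrite("pics/t2.png",cams.read_camera("top"))
```

```text
[ 433.3379704  -313.42277182  101.77276082] [-0.00952449 -0.56156824 -2.80418785] 0.21160214839198477 [-0.75  0.53  1.91  0.    0.69 -1.99] [[ 0.003  0.327  0.945]
 [-0.003  0.945 -0.327]
 [-1.    -0.002  0.004]]
```

View pics/w2.png

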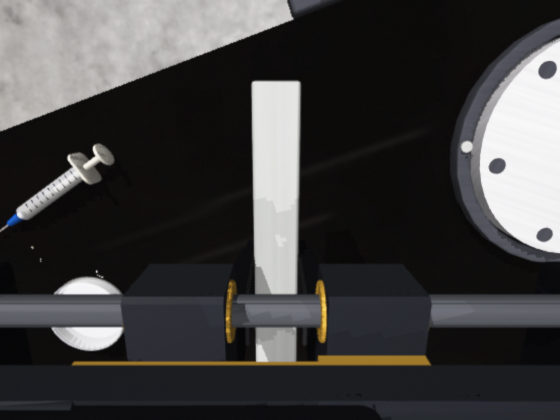

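Held firmly: weight is about 2.3 N, and the plain end is at (276,82). Now I'll work out where the bar centre sits in the hand and plan the move to the cover.

Run:
```python
from h import *
W=np.load("w2.npy",allow_pickle=True).item()
e,R=pose(); p=cast(W,(276,81.5),e[2]+7); d=R.T@(p-e); print("plain end in tool",d, "bar centre along z",d[2]+90)
off=d[2]+90
# dark ring in new top view
t=cv2.imread("pics/t2.png");T=cams.camera_info("top")
c=blobs(t,(270,205,350,280),110)[0]; ee=cv2.fitEllipse(c);print(ee,cast(T,ee[0],22))
n=np.array([452.3,-98,0])
tgt=n-R[:,2]*off*np.array([1,1,0]); print("tcp target",tgt)
yaw=np.arctan2(R[1,1],R[0,1]); print(np.degrees(yaw))
legs([[*tgt[:2],102],[*tgt[:2],43]],yaw)
```

```text
plain end in tool [ -7.03029258  -0.49653572 -85.69181923] bar centre along z 4.308180773572488Traceback (most recent call last):
  File "<stdin>", line 7, in <module>
IndexError: list index out of range
```

Run:
```python
from h import *
e,R=pose(); n=np.array([452.3,-98,0]); tgt=n-R[:,2]*4.3
legs([[*tgt[:2],102],[*tgt[:2],43]],np.arctan2(R[1,1],R[0,1]))
```

```text
[448.2 -96.6 102. ] shift [-0.0058  0.4187 -0.1116] rows 4.33
[448.2 -96.6  43. ] shift [0.118 0.    0.   ] rows 1.18
```

Emit:
carry_out --grip '[1, 1, 1, 1, 1]' --pt "0 0.05 -0.0133" --pt "0 0.083 -0.0222" --pt "0 0.083 -0.0222" --pt "0 0.083 -0.0222" --pt "0 0.073 -0.0195" --turn '[0, 0, 0, 0, 0]'

```text
t: 5.35
eef_pos: [445.7, -118.8, 98.0]
tcp_rot: [2.999, 1.568, 2.665]
ft_force: [0.0, 0.0, -2.7]
opening: 0.208
```

Emit:
carry_out --grip '[1, 1, 1, 1, 1]' --pt "0 0.0467 -0.0122" --pt "0 0 0" --pt "0 0 0" --pt "0 0 0" --pt "0 0 0" --turn '[0, 0, 0, 0, 0]'

```text
t: 5.85
eef_pos: [448.3, -97.6, 98.8]
tcp_rot: [2.981, 1.57, 2.646]
ft_force: [0.6, 0.9, -2.6]
opening: 0.211
```

Run:
```python
from h import *
e,R=pose(); n=np.array([452.3,-98,0]); tgt=n-R[:,2]*4.3
legs([[*tgt[:2],43]],np.arctan2(R[1,1],R[0,1]));print(env.state()["ft_force"],R[:,0])
W=cams.camera_info("wrist"); im=cams.read_camera("wrist"); cv2.imwrite("pics/w3.png",im); np.save("w3.npy",W)
```

```text
[448.2 -96.6  43. ] shift [ 0.1116  0.0019 -0.0008] rows 1.12
[ 0.56077913  0.90391139 -2.55565177] [-3.67424682e-04  1.98495372e-04 -9.99999913e-01]
```

View pics/w3.png

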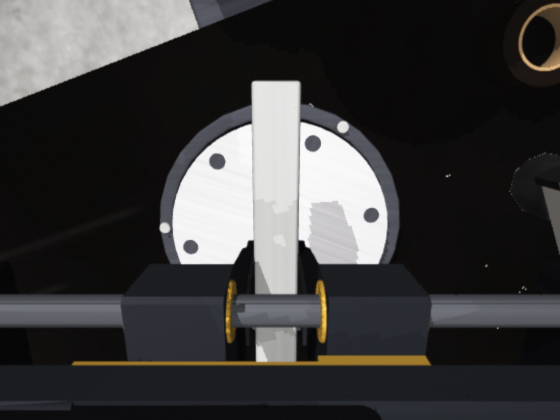

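The wrist view shows the cover at columns 173–388 (centre ≈280) and the bar centred at column 276, about 3 mm off to one side. I'll fit the arc to refine this.

Run:
```python
from h import *
from scipy.optimize import least_squares
W=np.load("w3.npy",allow_pickle=True).item();im=cv2.imread("pics/w3.png");g=cv2.cvtColor(im,cv2.COLOR_BGR2GRAY)
L=[]
for v in range(150,258,3):
    u=np.where(g[v,150:410]>130)[0]+150
    L+= [(u[0],v),(u[-1],v)]
for z in(19.5,24):
    P=np.array([cast(W,q,z)[:2] for q in L])
    f=least_squares(lambda c:np.hypot(*(P-c[:2]).T)-c[2],[452,-98,75],loss="soft_l1"); print(z,f.x,np.abs(f.fun).max())
e,R=pose();print(e,cast(W,(276,81.5),e[2]+7))
```

```text
19.5 [453.43431005 -96.67960607  75.02162372] 8.448294940735778
24 [452.0071939  -96.24293256  73.58910245] 8.283437147971966
[448.29924495 -97.57455991  98.86842474] [366.51148891 -69.27030106 105.86842474]
```

Emit:
carry_out --grip '[1, 1, 1, 1, 1]' --pt "0.02 0.0045 0.001" --pt "0.05 0 0" --pt "0.03 0 0" --pt "0.005 0 0" --pt "0 0 0" --turn '[0, 0, 0, 0, 0]'

```text
t: 6.4
eef_pos: [449.4, -94.9, 46.1]
tcp_rot: [3.046, 1.57, 2.712]
ft_force: [-0.4, -0.7, -1.6]
opening: 0.208
```

Emit:
carry_out --grip '[1, 1, 1]' --pt "0.002 0 0" --pt "0.002 0 0" --pt "0 0 0" --turn '[0, 0, 0]'

```text
t: 6.7
eef_pos: [449.8, -94.9, 45.0]
tcp_rot: [0.091, 1.57, -0.243]
ft_force: [-1.0, -0.8, -2.0]
opening: 0.209
```

Emit:
carry_out --grip '[1, 1]' --pt "0.002 0 0" --pt "0 0 0" --turn '[0, 0]'

```text
t: 6.9
eef_pos: [449.7, -94.8, 43.7]
tcp_rot: [0.327, 1.571, -0.007]
ft_force: [0.1, 0.2, -2.4]
opening: 0.209
```

Emit:
carry_out --grip '[1, 1]' --pt "0.002 0 0" --pt "0 0 0" --turn '[0, 0]'

```text
t: 7.1
eef_pos: [449.7, -94.8, 43.0]
tcp_rot: [0.135, 1.57, -0.199]
ft_force: [-1.0, 0.5, 6.2]
opening: 0.21
```

Emit:
carry_out --grip '[0.4, 0.4, 0.4, 0.4]' --pt "-0.0004 0 0" --pt "0 0 0" --pt "0 0 0" --pt "0 0 0" --turn '[0, 0, 0, 0]'

```text
t: 7.5
eef_pos: [449.6, -94.8, 42.8]
tcp_rot: [1.149, 1.571, 0.815]
ft_force: [-0.1, 0.2, 0.1]
opening: 0.3
```

Emit:
carry_out --grip '[0.2, 0.2, 0.2, 0.2, 0.2]' --pt "0 0 0" --pt "-0.02 0 0" --pt "-0.05 0 0" --pt "-0.05 0 0" --pt "0 0 0" --turn '[0, 0, 0, 0, 0]'

```text
t: 8.0
eef_pos: [450.7, -95.1, 105.7]
tcp_rot: [0.006, 1.566, -0.327]
ft_force: [-0.1, -0.1, 0.2]
opening: 0.399
```

Emit:
carry_out --grip '[1, 1, 1, 1, 1]' --pt "0 0 0" --pt "0 0 0" --pt "0 0 0" --pt "0 0 0" --pt "0 0 0" --turn '[0, 0, 0, 0, 0]'

```text
t: 8.5
eef_pos: [449.4, -94.8, 102.4]
tcp_rot: [3.034, 1.57, 2.701]
ft_force: [-0.0, -0.0, -0.2]
opening: 0.042
```

Run:
```python
from h import *
s=env.state();print(s["eef_pos"],s["ft_force"],s["opening"])
W=cams.camera_info("wrist"); im=cams.read_camera("wrist"); cv2.imwrite("pics/w4.png",im); np.save("w4.npy",W)
```

```text
[449.44910191 -94.76300504 102.38966054] [-0.03264011 -0.01790316 -0.17383299] 0.04174436400700823
```

View pics/w4.png

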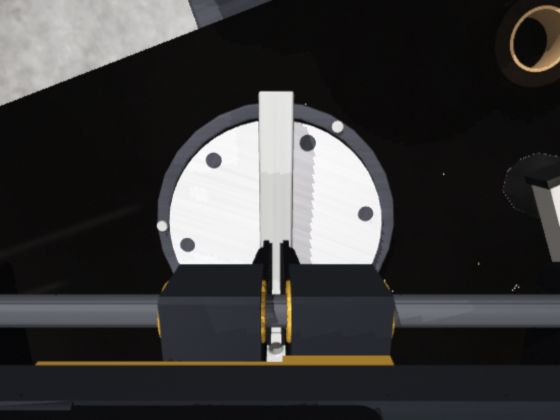

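The bar lies across the middle of the cover with the fingers clear of it. Next is the hole-end press.

Emit:
carry_out --grip '[1, 1, 1, 1, 1]' --pt "0 0 0.06" --pt "0.02 0 0.068" --pt "0.03 0 0" --pt "0.01 0 0" --pt "0 0 0" --turn '[0, 0, 0, 0, 0]'

```text
t: 9.05
eef_pos: [509.2, -115.4, 72.1]
tcp_rot: [3.085, 1.568, 2.752]
ft_force: [0.0, 0.2, 0.7]
opening: 0.004
```

Emit:
carry_out --grip '[1, 1]' --pt "0.004 0 0" --pt "0 0 0" --turn '[0, 0]'

```text
t: 9.25
eef_pos: [509.9, -115.7, 71.2]
tcp_rot: [0.207, 1.57, -0.127]
ft_force: [0.2, -0.7, 0.4]
opening: 0.004
```

Emit:
carry_out --grip '[1, 1, 1]' --pt "0.006 0 0" --pt "0.004 0 0" --pt "0 0 0" --turn '[0, 0, 0]'

```text
t: 9.55
eef_pos: [510.0, -115.7, 65.7]
tcp_rot: [2.681, 1.571, 2.348]
ft_force: [0.1, -0.6, -0.2]
opening: 0.008
```

Emit:
carry_out --grip '[1, 1]' --pt "0.002 0 0" --pt "0 0 0" --turn '[0, 0]'

```text
t: 9.75
eef_pos: [510.1, -115.8, 64.8]
tcp_rot: [2.153, 1.571, 1.819]
ft_force: [-0.2, -0.3, 0.3]
opening: 0.003
```

Emit:
carry_out --grip '[1, 1]' --pt "0.002 0 0" --pt "0 0 0" --turn '[0, 0]'

```text
t: 9.95
eef_pos: [510.3, -115.8, 63.8]
tcp_rot: [0.185, 1.57, -0.148]
ft_force: [0.9, -0.5, 1.1]
opening: 0.006
```

Contact is due about here (expected at TCP z ≈ 64).

Emit:
carry_out --grip '[1, 1]' --pt "0.001 0 0" --pt "0 0 0" --turn '[0, 0]'

```text
t: 10.15
eef_pos: [510.4, -115.9, 63.4]
tcp_rot: [0.099, 1.57, -0.234]
ft_force: [0.9, -0.9, 1.9]
opening: 0.004
```

Emit:
carry_out --grip '[1, 1]' --pt "0.001 0 0" --pt "0 0 0" --turn '[0, 0]'

```text
t: 10.35
eef_pos: [510.3, -115.8, 62.9]
tcp_rot: [0.201, 1.57, -0.133]
ft_force: [1.4, -1.0, 2.2]
opening: 0.008
```

Emit:
carry_out --grip '[1, 1]' --pt "0.001 0 0" --pt "0 0 0" --turn '[0, 0]'

```text
t: 10.55
eef_pos: [510.2, -115.8, 62.3]
tcp_rot: [0.357, 1.571, 0.023]
ft_force: [1.7, 0.1, 1.3]
opening: 0.004
```

Emit:
carry_out --grip '[1, 1]' --pt "0.001 0 0" --pt "0 0 0" --turn '[0, 0]'

```text
t: 10.75
eef_pos: [510.3, -115.9, 61.9]
tcp_rot: [0.211, 1.57, -0.123]
ft_force: [2.4, -1.2, 3.0]
opening: 0.007
```

Emit:
carry_out --grip '[1, 1]' --pt "0.001 0 0" --pt "0 0 0" --turn '[0, 0]'

```text
t: 10.95
eef_pos: [510.4, -115.9, 61.6]
tcp_rot: [0.056, 1.57, -0.277]
ft_force: [2.7, -1.0, 5.1]
opening: 0.003
```

Emit:
carry_out --grip '[1, 1]' --pt "0.001 0 0" --pt "0 0 0" --turn '[0, 0]'

```text
t: 11.15
eef_pos: [510.5, -115.9, 61.4]
tcp_rot: [0.038, 1.57, -0.296]
ft_force: [0.6, 0.1, 10.1]
opening: 0.001
```

Low force over about 2.5 mm of sinking, then a stop, which suggests it rocks. I'll hold at about 7 N and check with pictures.

Emit:
carry_out --grip '[1, 1, 1]' --pt "-0.0003 0 0" --pt "0 0 0" --pt "0 0 0" --turn '[0, 0, 0]'

```text
t: 11.45
eef_pos: [510.5, -115.9, 61.5]
tcp_rot: [0.068, 1.57, -0.266]
ft_force: [2.1, -1.9, 8.7]
opening: 0.008
```

Emit:
carry_out --grip '[1, 1, 1]' --pt "0 0 0" --pt "0 0 0" --pt "0 0 0" --turn '[0, 0, 0]'

```text
t: 11.75
eef_pos: [510.4, -115.9, 61.5]
tcp_rot: [0.037, 1.57, -0.297]
ft_force: [1.6, -1.0, 8.5]
opening: 0.003
```

Run:
```python
from h import *
print(env.state()["ft_force"]); cv2.imwrite("pics/s_press.png",cams.read_camera("scene"))
cv2.imwrite("pics/w_press.png",cams.read_camera("wrist"))
```

```text
[ 1.60331537 -1.00111917  8.50385003]
```

Emit:
carry_out --grip '[1, 1, 1, 1, 1]' --pt "-0.005 0 0" --pt "-0.01 0 0" --pt "-0.02 0 -0.02" --pt "-0.01 0 -0.05" --pt "0 0 -0.05" --turn '[0, 0, 0, 0, 0]'

```text
t: 12.35
eef_pos: [452.1, -95.6, 84.3]
tcp_rot: [0.236, 1.57, -0.098]
ft_force: [0.6, 0.4, 0.3]
opening: 0.001
```

Emit:
carry_out --grip '[1, 1, 1, 1]' --pt "0 0 -0.06" --pt "0 0 -0.06" --pt "0 0 0" --pt "0 0 0" --turn '[0, 0, 0, 0]'

```text
t: 12.75
eef_pos: [396.5, -76.4, 84.1]
tcp_rot: [0.107, 1.57, -0.227]
ft_force: [-0.0, -0.1, 0.4]
opening: 0.003
```

Run:
```python
from h import *
s=env.state();print(s["eef_pos"],s["ft_force"]); a=cv2.imread("pics/s_press.png");b=cams.read_camera("scene")
W=cams.camera_info("wrist");np.save("w5.npy",W); w=cams.read_camera("wrist"); cv2.imwrite("pics/w5.png",w)
f=lambda i:cv2.resize(i[200:285,240:350],None,fx=3.6,fy=3.6,interpolation=2)
cv2.imwrite("pics/cmp.png",np.vstack([np.hstack([f(a),f(b)]),cv2.resize(np.hstack([cv2.imread("pics/w_press.png"),w]),(792,290))]))
```

```text
[396.51011608 -76.40065132  84.07931798] [-0.03030488 -0.13455188  0.38357215]
```

View pics/cmp.png

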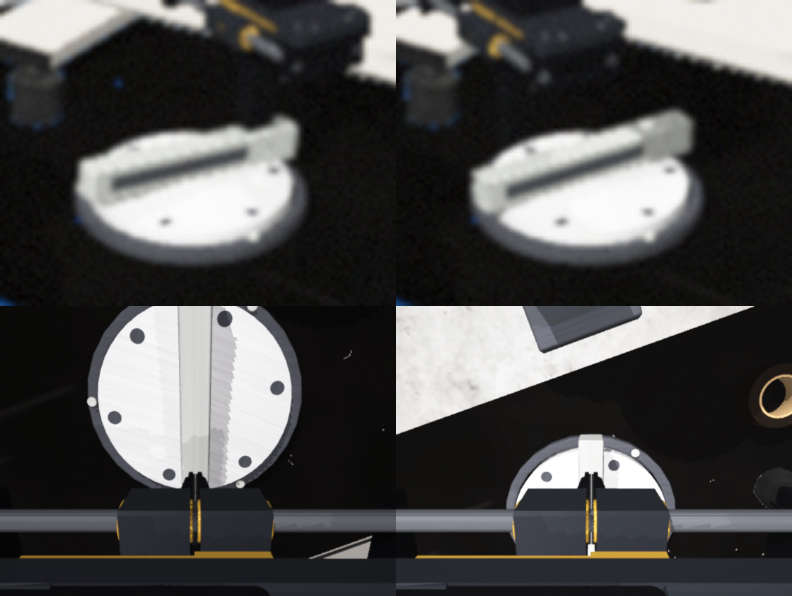

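Pressed (left), the bar tilts with its plain end raised. Released (right), it is level again, so it rocks. Now for the plain end; the TCP is 60 mm from the bar's middle on that side.

Emit:
carry_out --grip '[1, 1, 1, 1]' --pt "0.02 0 0" --pt "0.012 0 0" --pt "0.004 0 0" --pt "0 0 0" --turn '[0, 0, 0, 0]'

```text
t: 13.25
eef_pos: [396.8, -76.5, 65.2]
tcp_rot: [2.966, 1.57, 2.633]
ft_force: [-0.0, 0.7, 1.0]
opening: 0.004
```

Emit:
carry_out --grip '[1, 1, 1]' --pt "0.002 0 0" --pt "0.002 0 0" --pt "0 0 0" --turn '[0, 0, 0]'

```text
t: 13.55
eef_pos: [396.7, -76.5, 63.5]
tcp_rot: [0.342, 1.571, 0.008]
ft_force: [0.4, 0.1, 0.6]
opening: 0.004
```

Emit:
carry_out --grip '[1, 1, 1]' --pt "0.001 0 0" --pt "0.001 0 0" --pt "0 0 0" --turn '[0, 0, 0]'

```text
t: 13.85
eef_pos: [396.6, -76.5, 62.5]
tcp_rot: [2.625, 1.571, 2.291]
ft_force: [-1.2, 0.7, 1.0]
opening: 0.007
```

Emit:
carry_out --grip '[1, 1]' --pt "0.001 0 0" --pt "0 0 0" --turn '[0, 0]'

```text
t: 14.05
eef_pos: [396.6, -76.5, 61.9]
tcp_rot: [2.711, 1.571, 2.377]
ft_force: [-1.2, -0.2, 1.6]
opening: 0.005
```

Emit:
carry_out --grip '[1, 1]' --pt "0.001 0 0" --pt "0 0 0" --turn '[0, 0]'

```text
t: 14.25
eef_pos: [396.5, -76.4, 61.5]
tcp_rot: [2.85, 1.57, 2.516]
ft_force: [-1.7, 0.4, 3.7]
opening: 0.006
```

Emit:
carry_out --grip '[1, 1]' --pt "0.0006 0 0" --pt "0 0 0" --turn '[0, 0]'

```text
t: 14.45
eef_pos: [396.5, -76.4, 61.3]
tcp_rot: [2.566, 1.571, 2.232]
ft_force: [-3.5, 0.9, 9.2]
opening: 0.003
```

Emit:
carry_out --grip '[1, 1, 1]' --pt "-0.0003 0 0" --pt "0 0 0" --pt "0 0 0" --turn '[0, 0, 0]'

```text
t: 14.75
eef_pos: [396.5, -76.4, 61.4]
tcp_rot: [2.736, 1.571, 2.402]
ft_force: [-2.7, 0.6, 5.9]
opening: 0.004
```

Emit:
carry_out --grip '[1, 1, 1]' --pt "0 0 0" --pt "0 0 0" --pt "0 0 0" --turn '[0, 0, 0]'

```text
t: 15.05
eef_pos: [396.5, -76.4, 61.4]
tcp_rot: [2.693, 1.571, 2.359]
ft_force: [-1.6, 1.5, 6.7]
opening: 0.007
```

Emit:
carry_out --grip '[1, 1, 1, 1, 1]' --pt "-0.005 0 0" --pt "-0.05 0 0" --pt "-0.08 0 0" --pt "-0.08 0 0" --pt "-0.08 0 0" --turn '[0, 0, 0, 0, 0]'

```text
t: 15.55
eef_pos: [396.6, -76.5, 210.6]
tcp_rot: [0.166, 1.57, -0.167]
ft_force: [0.2, -1.0, 0.4]
opening: 0.004
```

Run:
```python
from h import *
s=env.state();print(s["ft_force"],s["joints"].round(2))
legs([[440,20,210],[450,200,210],[500,295,210]],np.radians(70.9))
```

```text
[ 0.19345201 -0.99597731  0.37950617] [-0.35  0.2   2.09  0.    0.85 -1.59]
[440.  20. 210.] shift [0.0013 0.2108 0.0189] rows 2.12
[450. 200. 210.] shift [ 0.      0.3467 -0.0989] rows 3.61
[500. 295. 210.] shift [0.     0.2123 0.0323] rows 2.15
```

Emit:
carry_out --grip '[0.2, 0.2, 0.2, 0.2, 0.2]' --pt "0 0.07 0.0063" --pt "0 0.07 0.0063" --pt "0 0.07 0.0063" --pt "0 0.087 -0.0247" --pt "0 0.087 -0.0247" --turn '[0, 0, 0, 0, 0]'

```text
t: 16.05
eef_pos: [445.5, 111.5, 209.0]
tcp_rot: [0.517, 1.57, 0.183]
ft_force: [0.9, -0.6, -0.5]
opening: 0.363
```

Emit:
carry_out --grip '[0.2, 0.2, 0.2, 0.2, 0.2]' --pt "0 0.087 -0.0247" --pt "0 0.087 -0.0247" --pt "0 0.071 0.0108" --pt "0 0.071 0.0108" --pt "0 0.071 0.0108" --turn '[0, 0, 0, 0, 0]'

```text
t: 16.55
eef_pos: [500.9, 297.2, 208.9]
tcp_rot: [0.753, 1.57, 0.42]
ft_force: [0.7, -1.0, 0.7]
opening: 0.397
```

Emit:
carry_out --grip '[0.2, 0.2]' --pt "0 0 0" --pt "0 0 0" --turn '[0, 0]'

```text
t: 16.75
eef_pos: [500.2, 295.8, 208.3]
tcp_rot: [-2.312, 1.57, -2.644]
ft_force: [-0.2, -0.0, 0.6]
opening: 0.404
```

Run:
```python
from h import *
print(pose()[0],env.state()["joints"].round(2)); W=cams.camera_info("wrist"); im=cams.read_camera("wrist"); cv2.imwrite("pics/w6.png",im); np.save("w6.npy",W)
cv2.imwrite("pics/t6.png",cams.read_camera("top"));cv2.imwrite("pics/s6.png",cams.read_camera("scene"))
```

```text
[500.23815438 295.79347065 208.33332714] [ 0.42  0.45  1.69 -0.    1.   -0.82]
```

View pics/w6.png

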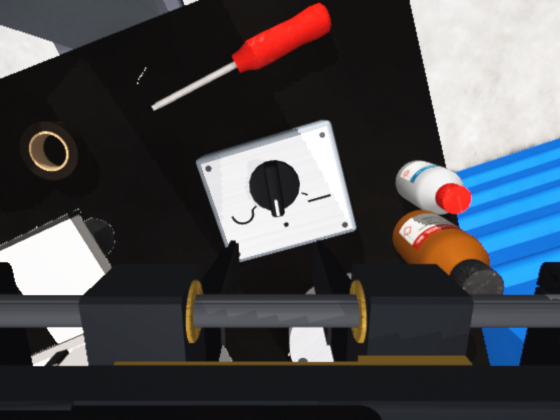

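The wrist view shows the knob disc at about (274,186) with its pointer end at (278,210), near the dot at (286,224). The arch is at (242,217). A brown bottle with its cap at (478,279) is the obstacle to check.

Run:
```python
from h import *
W=np.load("w6.npy",allow_pickle=True).item();im=cv2.imread("pics/w6.png");T=cams.camera_info("top")
c=blobs(im,(235,140,315,228),0,90,200)
for k in c[:2]: print(cv2.contourArea(k),cv2.fitEllipse(k),cv2.boundingRect(k))
e=cv2.minEnclosingCircle(c[0]);print(e,cast(W,e[0],48))
b=blobs(im,(190,110,365,265),110,255,2000)[0];r=cv2.minAreaRect(b);print("box",r,cast(W,r[0],40))
bp=cv2.boxPoints(r);P=[cast(W,q,40)[:2].round(1).tolist() for q in bp];print(P)
print("bar ends z71",cast(W,(270,167),71),cast(W,(279,217),71)," dot",cast(W,(286,224),40))
print("bottle",tri(T,(129,181),W,(478,279)),"red",tri(T,(125,203),W,(453,199)))
z=np.vstack([cv2.resize(im[150:240,225:345],None,fx=5,fy=5,interpolation=2)]);
cv2.imwrite("pics/crop6.png",np.hstack([z,cv2.resize(cv2.imread("pics/top0.png")[150:240,105:145],(200,450))]))
```

```text
1852.0 ((274.130859375, 185.21327209472656), (48.11549758911133, 51.04327392578125), 169.0137481689453) (250, 160, 50, 57)
((274.49700927734375, 187.98204040527344), 28.02247428894043) [490.79790077 297.81999099  48.        ]
box ((277.339599609375, 192.1886749267578), (115.10813903808594, 139.55833435058594), 74.05460357666016) [496.98414575 298.48124711  40.        ]
[[440.5, 237.8], [447.8, 363.4], [556.6, 362.5], [552.0, 225.8]]
bar ends z71 [468.39053305 301.65703775  71.        ] [511.82410915 294.76859809  71.        ]  dot [529.21899277 296.24394874  40.        ]
bottle (array([595.60291766, 422.42279634, 117.48769174]), np.float64(7.986315060587789)) red (array([539.87367299, 434.65785691,  84.10049355]), np.float64(0.3483273724428243))
```

View pics/crop6.png

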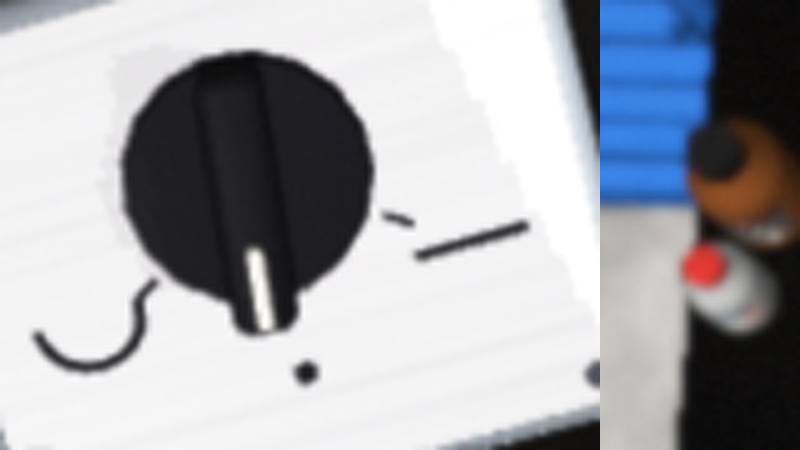

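Enlarged: grip bar from (270.6,162.4) to (277.8,216), disc centre (274.6,185). The bottle top (117 mm) stays below the gripper body (about 130 mm).

Run:
```python
from h import *
W=np.load("w6.npy",allow_pickle=True).item();T=cams.camera_info("top")
t=cv2.imread("pics/top0.png"); k=blobs(t,(162,207,192,236),0,80,50)[0];u=cv2.minEnclosingCircle(k)[0]
a,b=cast(W,(270.6,162.4),71),cast(W,(277.8,216),71);d=b-a
print("grip",(a+b)/2,np.linalg.norm(d),np.degrees(np.arctan2(d[1],d[0])),"disc",cast(W,(274.6,185),48),"top",u,cast(T,u,48),"tri",tri(T,u,W,(274.6,185)))
print(plan([488.3,298,66],np.arctan2(d[1],d[0])+np.pi/2))
legs([[488.3,298,110],[488.3,298,66]],np.arctan2(d[1],d[0])+np.pi/2)
```

```text
grip [487.78816226 298.7321149   71.        ] 46.635365679235356 -11.511849220422489 disc [488.21691751 298.80820892  48.        ] top (175.0, 224.0) [489.31826437 295.0445729   48.        ] tri (array([491.27284008, 297.89412937,  34.04476213]), np.float64(1.009767015289929))
[array([ 0.2859, -0.0015, -0.0245]), np.float64(-0.0424)]
[488.3 298.  110. ] shift [ 0.1979  0.0017 -0.0245] rows 1.99
[488.3 298.   66. ] shift [0.088 0.    0.   ] rows 0.88
```

Emit:
carry_out --grip '[0.2, 0.2, 0.2, 0.2, 0.2]' --pt "0 0 0" --pt "0.05 0.0017 -0.0245" --pt "0.08 0 0" --pt "0.08 0 0" --pt "0.04 0 0" --turn '[-0.042, 0, 0, 0, 0]'

```text
t: 17.4
eef_pos: [487.5, 297.5, 81.5]
tcp_rot: [-2.512, 1.568, -2.714]
ft_force: [1.2, 0.3, -0.1]
opening: 0.402
```

Emit:
carry_out --grip '[0.2, 0.2, 0.2]' --pt "0.02 0 0" --pt "0.012 0 0" --pt "0 0 0" --turn '[0, 0, 0]'

```text
t: 17.7
eef_pos: [488.8, 298.6, 68.2]
tcp_rot: [0.72, 1.57, 0.518]
ft_force: [-0.2, 0.0, 0.2]
opening: 0.396
```

Emit:
carry_out --grip '[1, 1, 1, 1, 1]' --pt "0.003 0 0" --pt "0 0 0" --pt "0 0 0" --pt "0 0 0" --pt "0 0 0" --turn '[0, 0, 0, 0, 0]'

```text
t: 18.2
eef_pos: [488.4, 298.1, 66.9]
tcp_rot: [-1.78, 1.57, -1.981]
ft_force: [-1.2, -7.0, 5.3]
opening: 0.127
```

Emit:
carry_out --grip '[1, 1, 1]' --pt "0 0 0" --pt "0 0 0" --pt "0 0 0" --turn '[0, 0, 0]'

```text
t: 18.5
eef_pos: [488.4, 298.1, 66.9]
tcp_rot: [-1.812, 1.57, -2.014]
ft_force: [-1.1, -5.8, 6.0]
opening: 0.123
```

Run:
```python
from h import *
s=env.state();e,R=pose();print(e,s["ft_force"],R.T@s["ft_force"],s["moment"],s["opening"],np.degrees(np.arctan2(R[1,1],R[0,1])),s["joints"].round(2))
```

```text
[488.41178273 298.11443131  66.85531335] [-1.07993333 -5.7861459   5.97001756] [-5.96394915 -5.89140775  0.09734129] [-1.1731463   0.22528513 -0.06304176] 0.12265373706868485 78.46550065243025 [ 0.43  0.63  1.84 -0.    0.68 -0.94]
```

Emit:
carry_out --grip '[1, 1, 1, 1, 1]' --pt "-0.001 -0.001 0" --pt "0 0 0" --pt "0 0 0" --pt "0 0 0" --pt "0 0 0" --turn '[0.02, 0.04, 0.04, 0.04, 0.04]'

```text
t: 19.0
eef_pos: [488.8, 298.7, 66.9]
tcp_rot: [1.456, 1.57, 0.684]
ft_force: [0.6, 3.3, -3.9]
opening: 0.125
```

Emit:
carry_out --grip '[1, 1, 1, 1, 1]' --pt "0 0 0" --pt "0 0 0" --pt "0 0 0" --pt "0 0 0" --pt "0 0 0" --turn '[0.03, 0.025, 0.015, 0, 0]'

```text
t: 19.5
eef_pos: [489.0, 298.9, 66.9]
tcp_rot: [1.647, 1.569, 0.661]
ft_force: [3.3, 4.7, -4.6]
opening: 0.122
```

Run:
```python
from h import *
s=env.state();e,R=pose();print(e,s["ft_force"],R.T@s["ft_force"],s["moment"],s["opening"],np.degrees(np.arctan2(R[1,1],R[0,1])),s["joints"].round(2))
```

```text
[489.04484937 298.91089452  66.93668131] [ 3.27449457  4.68868196 -4.5905908 ] [ 4.60081017  5.31097377 -2.09897129] [ 0.88172308 -0.52096901 -0.05104956] 0.12198549272451974 33.531083539182994 [ 0.43  0.63  1.84  0.    0.68 -0.15]
```

Emit:
carry_out --grip '[1, 1, 1]' --pt "0 0 0" --pt "0 0 0" --pt "0 0 0" --turn '[0.008, 0.008, 0]'

```text
t: 19.8
eef_pos: [489.1, 298.9, 66.9]
tcp_rot: [1.68, 1.569, 0.644]
ft_force: [3.3, 4.8, -4.5]
opening: 0.126
```

Run:
```python
from h import *
s=env.state();e,R=pose();print(s["moment"],R.T@s["ft_force"],np.degrees(np.arctan2(R[1,1],R[0,1])))
```

```text
[ 0.93958661 -0.54537689  0.02434175] [ 4.49379166  5.30920378 -2.4294564 ] 30.60927971878196
```

Emit:
carry_out --grip '[1, 1, 1]' --pt "0 0 0" --pt "0 0 0" --pt "0 0 0" --turn '[0.008, 0.008, 0]'

```text
t: 20.1
eef_pos: [489.1, 298.9, 67.0]
tcp_rot: [1.526, 1.569, 0.441]
ft_force: [3.7, 4.8, -4.7]
opening: 0.124
```

Run:
```python
from h import *
s=env.state();e,R=pose();print(s["moment"],R.T@s["ft_force"],np.degrees(np.arctan2(R[1,1],R[0,1])))
```

```text
[ 0.86369358 -0.56766507  0.62964979] [ 4.75079257  5.53432406 -2.47521219] 27.812388342878034
```

The moment jumped to 0.63 N m at a tool angle of about 28–29°, so the end stop at the arch mark is reached. Releasing and lifting.

Emit:
carry_out --grip '[0.2, 0.2, 0.2, 0.2, 0.2]' --pt "0 0 0" --pt "0 0 0" --pt "0 0 0" --pt "0 0 0" --pt "0 0 0" --turn '[-0.004, 0, 0, 0, 0]'

```text
t: 20.6
eef_pos: [488.5, 298.2, 66.9]
tcp_rot: [-3.015, 1.571, 2.193]
ft_force: [-0.1, 0.2, -0.2]
opening: 0.395
```

Emit:
carry_out --grip '[0.2, 0.2, 0.2, 0.2, 0.2]' --pt "-0.02 0 0" --pt "-0.08 0 0" --pt "-0.08 0 0" --pt "-0.08 0 0" --pt "-0.04 0 0" --turn '[0, 0, 0, 0, 0]'

```text
t: 21.1
eef_pos: [489.0, 298.6, 221.1]
tcp_rot: [1.525, 1.566, 0.45]
ft_force: [0.3, -0.4, -0.3]
opening: 0.399
```

Run:
```python
from h import *
print(pose()[0],env.state()["ft_force"],env.state()["opening"]); W=cams.camera_info("wrist"); im=cams.read_camera("wrist"); np.save("w7.npy",W); cv2.imwrite("pics/w7.png",im)
s=cams.read_camera("scene");t=cams.read_camera("top")
f=lambda i,x0,y0,x1,y1:cv2.resize(i[y0:y1,x0:x1],(390,290),interpolation=2)
cv2.imwrite("pics/fin.png",np.vstack([np.hstack([f(im,0,0,560,420),f(im,200,110,340,225)]),np.hstack([f(s,240,200,350,285),f(t,250,190,370,290)])]))
```

```text
[489.04971783 298.61633662 221.10226057] [ 0.31633231 -0.35299023 -0.30199369] 0.39896374122375344
```

View pics/fin.png

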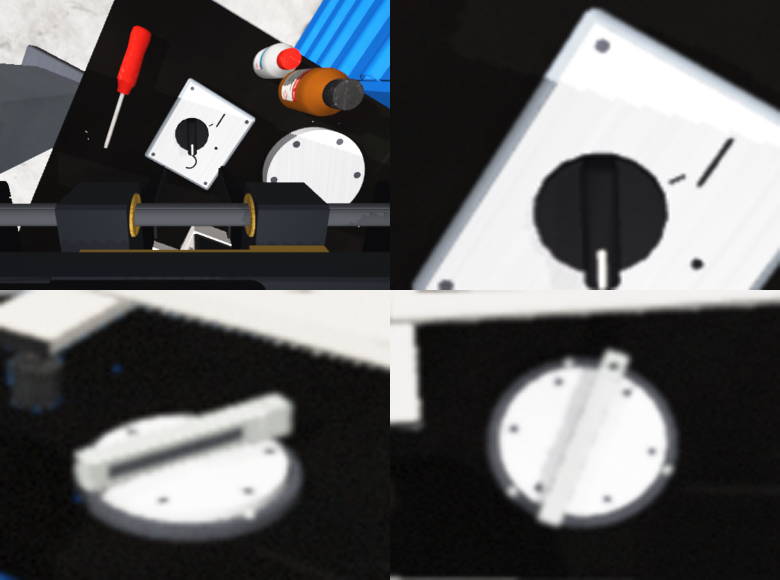

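The pointer is at the arch. The bar lies centred across the cover, level as it was before the second press, and the gripper is clear. Handing in.

```bash
python3 -c "
from cell import env
print(env.job_done(),env.state()['t'])"
```

```text
the job is handed in; nothing more can be done
the job is handed in; nothing more can be done
```

The straightedge rocked, so the cover in the ring is crowned. I turned the selector knob to the arch mark and handed the job in at about 21 s.

- **Laying the straightedge:** I laid it across the middle of the cover, the same way up, and let go. Contact on laying was about 9 N.
- **Pressing the ends:** I pressed the hole end first (about 8.5 N), then the plain end (about 6–9 N), each about 60 mm from the middle and held for over half a second. Both ends sank about 2.5 mm under only 1–3 N before meeting the rim. A picture showed the bar tilted during the hole-end press and level again afterwards.
- **Turning the knob:** I turned it clockwise until the torque jumped to about 0.6 N m at the end stop.
- **Last checks:** The pictures show the pointer at the arch and the straightedge lying level and centred on the cover. The gripper was open and clear, with about zero force on it.

Three readings were off:
- The first descent to the bar came down about 8 mm to one side, and the fingers pushed the bar into line without harm.
- The height measured from two views came out low, about 21 mm against 26 mm for the bar and 34 mm against 48 mm for the knob disc. I used the stated heights for the bar and knob, and felt for contact when laying and pressing.
- The top-camera and wrist-camera estimates of the cover's centre differed by 1–2 mm, and I corrected for that before laying the bar.

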